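# Clear the sample pot and hold a hinge leaf in line for its pin

### The arm

A 7-joint arm with a two-finger parallel gripper is mounted at the origin on the work surface. World frame = base frame: x ahead of the robot, y to its left, z up, the work surface at z = 0. Lengths are in m, angles in rad, forces in N, time in s.
With the tool pointing down it reaches from about 0.375 to 0.925 m from the base axis. Payload 3.1 kg.
Tool frame: the origin (TCP) lies on the centre line of the jaws, within the pads' length; the fingertips stand 17 mm ahead of it and the grasp point (between the pads) lies 2 mm behind it (ctrl.tip_reach is the z of the fingertips in the tool frame, in m); z points along the fingers, y is the line along which they close (so a half turn about z gives the same grasp; the last joint's range is limited). The gripper opens to 85 mm and grips with 20 to 120 N. Pads are 22 mm wide; open, the fingers measure 114 mm over their backs; the gripper's body (76 mm by 85 mm) begins 54 mm behind the grasp point. The pads swing forward as they close: fully open they stand 13 mm farther back than shut.
Start: joints at [-1.227, 0.383, 0.044, 1.598, -0.018, 1.161, -0.05], TCP at [0.278, 0.588, 0.248] pointing down, gripper open.
Joint ranges: [-2.61, 2.61], [-0.41, 2.15], [-1.48, 1.57], [0, 2.5], [-1.57, 4.71], [0.05, 1.97], [-2.85, 2.85]. Speed limits (rad/s): [2.79, 2.79, 3.14, 3.14, 3.14, 3.14, 3.14].

### API

Orientations are given as [roll, pitch, yaw] about the fixed x, y, z axes, in that order (R = Rz(yaw) Ry(pitch) Rx(roll)).
In Python, from bench import ctrl gives the robot as it stands.
- The arm moves only by the shell command python3 -m crank 'ROWS' [FORCE]. ROWS is a JSON list of rows, 1 to 5 of them, each of 5 numbers: dx, dy, dz in m, then a turn about the tool's z in rad, then the finger opening in m; each row shifts and turns the commanded pose from where the row before left it, along the tool's axes as they then stand; what a row does not reach is not made up. A row lasts 1/8 s, in which the tool goes at most 0.0625 m and 0.188 rad, less where a joint would pass 70% of its speed; a pose out of reach is approached as far as the arm can. The fingers move at their own pace and stop on an object; FORCE is the grip in N (left out, the last holds). Time passes only in rows, so rows that do not move let the fingers close. It prints the time, the measured TCP pose, the force, the opening and the grip force at its end.
- ctrl.state(): the state, without advancing time (a new reading comes with each control period).
- ctrl.get_image(name): name is "side" or "top" or "wrist"; returns a dict with "img" (420x560x3 uint8, red, green, blue), "depth" (420x560 float32, m along the optical axis (not along the pixel's ray), 0 where there is no reading), "camera_matrix" (3x3 intrinsics, pixels), "cam_to_world" (4x4, takes a point from camera to world coordinates); the wrist camera has in their place "hand_eye" (4x4, takes a point from camera to tool coordinates, whose origin is the TCP and whose axes are the flange's). Camera axes: x right, y down, z forward; pixel columns grow to the right and rows downward; lengths in m; the calibration is good to about 2 mm. The wrist camera is an equidistant fisheye: a pixel r from the principal point sees the ray r / f radians off the axis. A picture is of the moment at which its call begins: read the wrist's pose just before it.
- ctrl.finish_job(): hands the job in; it is judged then, once.
The state is a dict: "time_s": time; "joint_positions": joint angles; "dq": joint speeds; "effort": joint torques, N m; "tcp_pos": TCP position; "ee_rot": TCP orientation; "ft_force": force on the tool from outside, world axes, zero at the start; "wrist_torque": the same for the moment, N m; "width": finger opening in m; "gripper_force": force on a finger pad.
Only numpy, scipy, OpenCV 4.12 (cv2) and the standard library are available. Lean on these libraries where they do the work, as an engineer would, in place of code of your own. Each camera call takes 0.05 s, during which the arm holds its last target. There are 200 camera calls.

### The job

The lidded sample pot stands in the way of the hinge on the jamb block: slide it along the table, without lifting or tipping it, to the middle of the free ring mark and leave it there. Then pick up the loose ribbed hinge leaf and hold it level against the leaf on the jamb block, its single knuckle between the two fixed knuckles and the pin holes in line, ready for the pin, carried by the gripper alone and not leaning on the jamb. Finish while still holding it there, and leave everything else on the table where it lies.

Things in the scene. Friction and masses are not known exactly. Their poses are not given: they have to be found in the camera images.
- jamb: grey steel block fixed to the table, x +16 to +86, y +-60, top 60 mm up (feet 6 mm thick reach y +-85); nothing on it is above 80 mm. Origin on the table below the middle of its knuckle line, which runs along its y. On its top a brass hinge leaf; its two knuckles overhang the -x edge. A black ring mark, where the pot starts, lies round x = -68 mm
- jamb_bore (a point): middle of the gap between the fixed knuckles, on their common axis, 70 mm above the table; axes as jamb (y along the bore, z up). Knuckles: 20 mm outside diameter, 10 mm bore, at y -36 to -14 and +14 to +36 mm; the 28 mm gap is open above, below and to -x
- leaf: loose brass hinge leaf, about 0.28 kg, lying flat; origin at the underside below its rib. Plate 6 mm thick, x -8 to +38, y +-37 mm. Upright rib 12 mm thick (x +-6), y +-30, top at 42 mm. One knuckle on its +x side: axis along y, 20 mm outside, 10 mm bore, y +-11 mm. When meshed its x points as the jamb's x and its underside is level with the block's top, 60 mm above the table
- leaf_bore (a point): middle of the loose leaf's knuckle bore, (50, 0, 10) mm in leaf; to be brought to jamb_bore
- leaf_grip (a point): point inside the rib, (0, 0, 30) mm in leaf: pinch the rib here from above, fingers closing along the leaf's x (12 mm wide), as the fingertips then stay clear of the plate
- pot: low round steel pot and lid in one rigid piece, about 0.55 kg, on the ring mark in front of the jamb; origin at the centre of its underside. Pot 100 mm across, lid 104 mm, lid top at 48 mm; two ear handles reach 64 mm from the axis along its y, 34 mm up. A black knob 24 mm across stands on the lid, 52 to 80 mm above the table
- pot_knob (a point): centre of the knob on the pot's axis, 68 mm above the pot's underside: pinch here from above
- mark: free ring mark painted flat on the table, black line 6 mm wide, 116 mm in mean diameter; origin at its centre
- parcel_a: bystander: brown taped parcel 90 x 150 x 45 mm, origin under its centre
- parcel_b: bystander: brown taped parcel 100 x 140 x 50 mm, origin under its centre
- parcel_c: bystander: brown taped parcel 190 x 100 x 40 mm, origin under its centre
- spare_leaf: bystander: flat brass hinge leaf with two knuckles and no rib, 68 x 74 x 20 mm, plate -8 to +38 mm along its x, knuckle axis at x = +50 mm
- pin: bystander: dark steel hinge pin lying on the table, 76 mm long along its x, 8 mm thick, head 13 mm; origin on the table below it
- cutter: bystander: plastic box cutter about 165 mm long along its x, 24 mm wide, 16 mm high, origin under it
- dish: bystander: round aluminium dish of small brass pieces, 90 mm across, 22 mm high, origin under its centre
Not all that is in view belongs to the job. Of the things shaped like the pot, the steel one is meant. What is shaped like the leaf but red is not meant.

How it is judged:
On the way, in this order (a step that is already met when the one before it is completed fails the run):
1. the pot has been slid onto the free ring mark, within 13 mm of its centre, and let go (horizontal distance between pot and mark below 0.013 m and angle between pot's own z axis and vertical below 0.08 rad and height (world z) of pot below 0.005 m and linear speed of pot below 0.02 m/s and contact force between pot and the arm below 0.1 N and contact force between pot and the fingers below 0.1 N), for 0.2 s.
2. the loose leaf is held with its knuckle between the fixed ones and the bores in line (x of leaf_bore in the frame of jamb_bore between -0.003 and 0.003 m and y of leaf_bore in the frame of jamb_bore between -0.0035 and 0.0035 m and z of leaf_bore in the frame of jamb_bore between -0.003 and 0.003 m and angle between the y axis of leaf and the y axis of jamb, either way round below 0.08 rad and angle between the z axis of leaf and the z axis of jamb, either way round below 0.12 rad and contact force between leaf and the fingers above 2 N), for 0.3 s.
At the end, for the whole second after the job is handed in: Pot upright within 13 mm of the free mark's centre. Gripper alone holds the leaf still: bore centre within 3 mm (across, up/down) and 3.5 mm (along) of the middle of the fixed knuckles, bores parallel within 0.08 rad, level within 0.12 rad, under 1.5 N between leaf and jamb (all of step 2 and horizontal distance between pot and mark below 0.013 m and angle between pot's own z axis and vertical below 0.08 rad and height (world z) of pot below 0.005 m and contact force between leaf and jamb below 1.5 N and contact force between leaf and pot below 0.1 N and linear speed of leaf below 0.02 m/s and height (world z) of leaf above 0.052 m); the arm keeps its last pose, push and grip.
It fails at once if the pot is lifted off the table or tipped (height (world z) of pot above 0.01 m or angle between pot's own z axis and vertical above 0.2 rad).
It fails at once if a bystander is moved more than 40 mm (distance of any of parcel_a, parcel_b, parcel_c, spare_leaf, pin, cutter, dish from where it was at the start of the episode above 0.04 m).
It also fails if it takes over 64 s, if anything falls off the work surface, if the arm or the gripper's body presses on something with over 40 N, if the wrist force passes 120 N, or if a joint passes its speed limit or range.

## Working session

There is one attempt and no reset: what is moved stays moved. The work goes in short steps, Python scripts to look and compute and a shell command to move; the robot and the scene stay as the last step left them, time stands still between calls to the robot, and variables do not carry over. Pictures are saved under pics/ and viewed, at most 10 in all, crops included, and the job is handed in when it is done.

```bash
mkdir -p pics; ls; cat > h.py <<'E'
import numpy as np, cv2
from bench import ctrl
def grab(n):
    d=ctrl.get_image(n); np.savez(f'/tmp/{n}.npz',**d); return d
def save(n,img,s=1): cv2.imwrite(f'pics/{n}.png',cv2.resize(img[...,::-1],None,fx=s,fy=s,interpolation=cv2.INTER_CUBIC))
def load(n): return dict(np.load(f'/tmp/{n}.npz'))
def atz(d,u,v,z):
    K,T=d['camera_matrix'],d['cam_to_world']
    r=T[:3,:3]@np.linalg.solve(K,[u,v,1]); o=T[:3,3]
    return o+r*(z-o[2])/r[2]
def cloud(d):
    K,T=d['camera_matrix'],d['cam_to_world'];z=d['depth'];v,u=np.indices(z.shape)
    p=np.stack([(u-K[0,2])/K[0,0]*z,(v-K[1,2])/K[1,1]*z,z],-1)
    return p@T[:3,:3].T+T[:3,3]
E
python3 - <<'E'
from h import *
for n in('top','side'):
    d=grab(n); save(n+'0',d['img'],1.4); print(n,d['camera_matrix'].round(1).tolist(),d['cam_to_world'].round(3).tolist())
s=ctrl.state();print(s['tcp_pos'],s['ee_rot'],s['ft_force'],s['width'],s['time_s'])
E
```

```text
pics
top [[465.9, 0.0, 280.1], [0.0, 465.9, 207.0], [0.0, 0.0, 1.0]] [[-0.015, -0.992, 0.122, 0.362], [-1.0, 0.015, 0.002, 0.025], [-0.003, -0.122, -0.992, 1.337], [0.0, 0.0, 0.0, 1.0]]
side [[440.9, 0.0, 281.0], [0.0, 440.9, 210.8], [0.0, 0.0, 1.0]] [[0.749, -0.47, 0.467, -0.072], [-0.662, -0.54, 0.52, -0.602], [0.008, -0.698, -0.716, 0.953], [0.0, 0.0, 0.0, 1.0]]
[0.27758424 0.58686507 0.24702411] [-3.13926949e+00  1.33230585e-04  2.69986761e+00] [-0.40853887 -0.16353106 -0.46022979] 0.08550387752247379 0.1
```

View pics/top0.png

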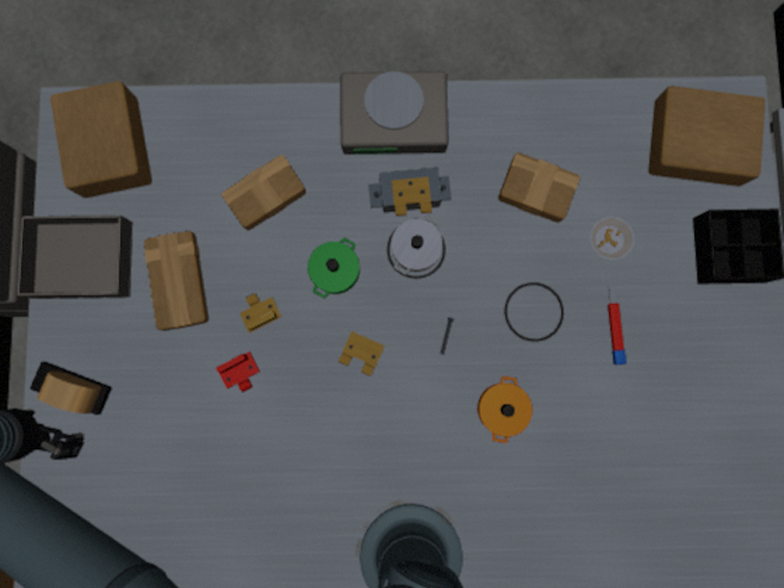

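View pics/side0.png

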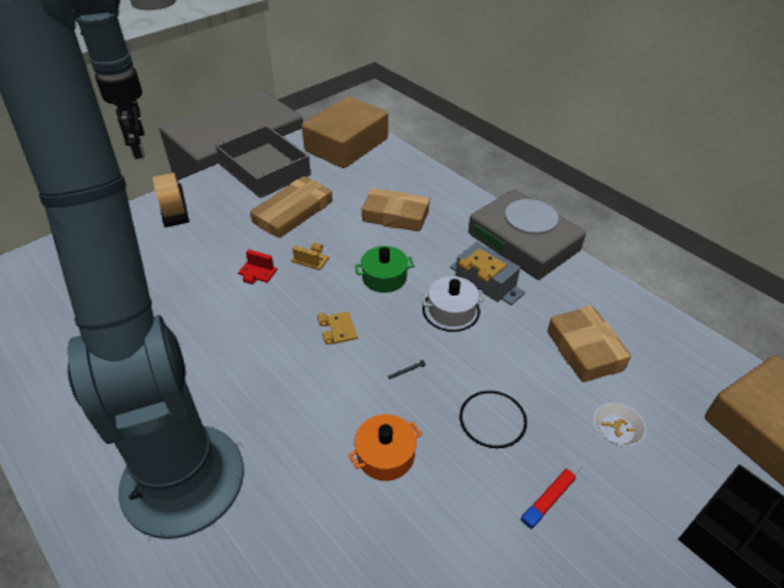

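The top view shows the steel pot at (417,243), the free mark at (534,311), the ribbed brass leaf at (260,312) with its knuckle facing away from the robot, and the jamb at (412,195) with its knuckles towards the robot. Next I'll take enlarged crops.

```bash
python3 - <<'E'
from h import *
t,s=load('top'),load('side')
def crop(d,u,v): return cv2.resize(d['img'][v-25:v+25,u-33:u+33],(396,300),interpolation=cv2.INTER_CUBIC)
# x6 ; origins u-33,v-25
im=np.vstack([np.hstack([crop(t,186,223),crop(t,296,150)]),np.hstack([crop(s,222,184),crop(s,345,192)])])
save('crops',im)
# mark
g=cv2.cvtColor(t['img'],cv2.COLOR_RGB2GRAY)
for d,(u0,v0,u1,v1),z,n in((t,(355,195,408,250),0,'top'),(s,(322,272,382,325),0,'side')):
    g=cv2.cvtColor(d['img'],cv2.COLOR_RGB2GRAY)[v0:v1,u0:u1]
    v,u=np.nonzero(g<70); e=cv2.fitEllipse(np.stack([u+u0,v+v0],-1).astype(np.float32)); 
    P=np.array([atz(d,a+u0,b+v0,0)[:2] for a,b in zip(u,v)])
    A=np.c_[2*P,np.ones(len(P))];c=np.linalg.lstsq(A,(P**2).sum(1),rcond=None)[0];print(n,'mark',c[:2],np.sqrt(c[2]+c[0]**2+c[1]**2),len(P))
# knob dark
for d,(u0,v0,u1,v1),n in((t,(285,160,312,185),'top'),(s,(317,196,332,212),'side')):
    g=cv2.cvtColor(d['img'],cv2.COLOR_RGB2GRAY)[v0:v1,u0:u1]; v,u=np.nonzero(g<60)
    print(n,u.mean()+u0,v.mean()+v0,len(u),atz(d,u.mean()+u0,v.mean()+v0,.07 if n=='side' else .075), np.median(cloud(d)[v+v0,u+u0],0))
E
```

```text
top mark [ 0.47806017 -0.26222561] 0.05813239667877794 256
side mark [ 0.47912868 -0.25954077] 0.05820624945408018 248
top 297.43548387096774 172.53225806451613 62 [ 0.61255116 -0.02160304  0.075     ] [ 0.6114264  -0.0210095   0.08070382]
side 324.6588235294118 203.89411764705883 85 [ 0.61563125 -0.02119464  0.07      ] [ 0.60914952 -0.02386347  0.07233288]
```

View pics/crops.png

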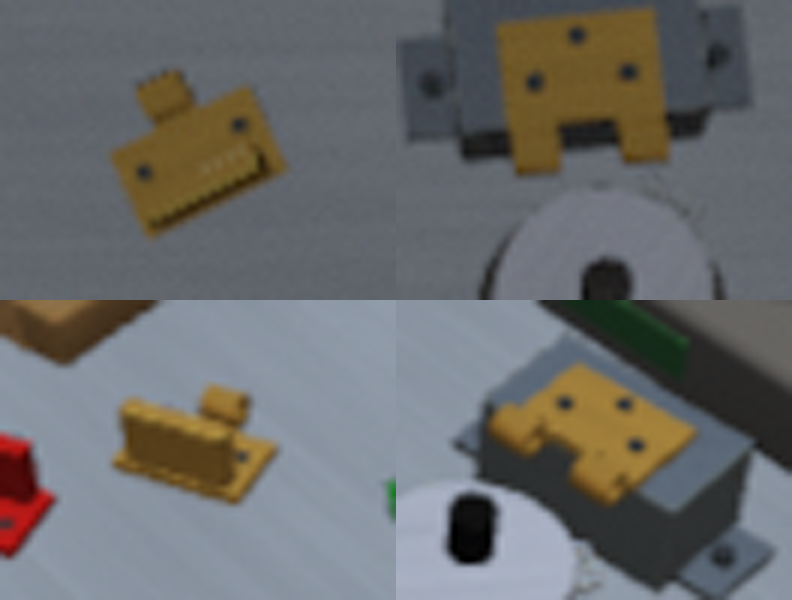

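```bash
cat >> h.py <<'E'
from scipy.spatial.transform import Rotation as Ro
def delta(p):
    s=ctrl.state(); R=Ro.from_euler('xyz',s['ee_rot']).as_matrix()
    d=R.T@(np.array(p)-s['tcp_pos']); print('tcp',s['tcp_pos'].round(4),s['ee_rot'].round(4),'delta',d.round(4),'rows',np.ceil(np.linalg.norm(d)/.0625),'t',s['time_s']); return d
E
python3 - <<'E'
from h import *
delta([.613,-.0215,.16])
E
```

```text
tcp [0.2776 0.5869 0.247 ] [-3.1393e+00  1.0000e-04  2.6999e+00] delta [-0.5633 -0.4064  0.088 ] rows 12.0 t 0.1
```

```bash
python3 -m crank '[[-0.045,-0.0325,0,0,0.085],[-0.045,-0.0325,0,0,0.085],[-0.045,-0.0325,0,0,0.085],[-0.045,-0.0325,0,0,0.085],[-0.045,-0.0325,0,0,0.085]]' && python3 -m crank '[[-0.045,-0.0325,0,0,0.085],[-0.045,-0.0325,0,0,0.085],[-0.045,-0.0325,0,0,0.085],[-0.045,-0.0325,0.01,0,0.085],[-0.045,-0.0325,0.02,0,0.085]]' && python3 -m crank '[[-0.045,-0.0325,0.02,0,0.085],[-0.045,-0.0325,0.02,0,0.085],[0,0,0,0,0.085],[0,0,0,0,0.085]]'; python3 - <<'E'
from h import *
delta([.613,-.0215,.16])
d=grab('wrist'); save('w0',d['img']); print(d['camera_matrix'],d['hand_eye'].round(4)); delta([.613,-.0215,.16])
E
```

```text
time_s: 0.72
tcp_pos: [0.4122, 0.3425, 0.2478]
ee_rot: [-3.141, -0.0, 2.7]
ft_force: [0.7, -0.5, 0.5]
width: 0.0849
gripper_force: 0.0
time_s: 1.35
tcp_pos: [0.547, 0.1001, 0.2187]
ee_rot: [3.14, 0.002, 2.7]
ft_force: [0.1, 0.2, -0.3]
width: 0.085
gripper_force: 0.0
time_s: 1.85
tcp_pos: [0.5988, 0.0044, 0.1776]
ee_rot: [-3.141, -0.002, 2.699]
ft_force: [0.9, -0.3, 0.8]
width: 0.0853
gripper_force: 0.0
tcp [0.5988 0.0044 0.1776] [-3.1412e+00 -1.7000e-03  2.6992e+00] delta [-0.024  -0.0173  0.0175] rows 1.0 t 1.85
[[325.1922621    0.         288.15867352]
 [  0.         325.1922621  209.99089096]
 [  0.           0.           1.        ]] [[-2.000e-04 -9.574e-01 -2.888e-01  7.380e-02]
 [ 1.000e+00 -2.000e-04  2.000e-04  2.000e-04]
 [-2.000e-04 -2.888e-01  9.574e-01 -1.258e-01]
 [ 0.000e+00  0.000e+00  0.000e+00  1.000e+00]]
tcp [0.5989 0.0058 0.178 ] [ 3.1410e+00 -1.2000e-03  2.7015e+00] delta [-0.0244 -0.0187  0.018 ] rows 1.0 t 1.9
```

View pics/w0.png

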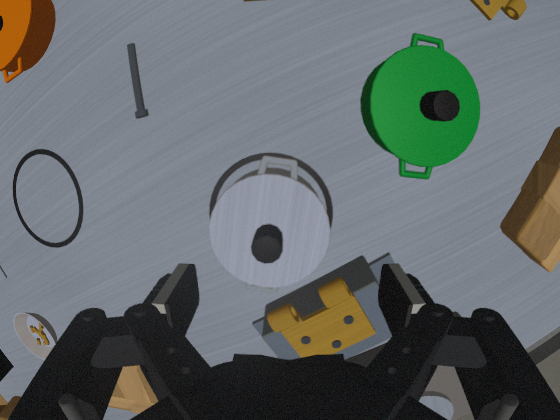

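The pot's knob is at (267,246), the jamb knuckles at (285,313) and (335,287), and the free ring at (48,198). I'll refine the knob position from this view.

```bash
cat >> h.py <<'E'
def wray(d,u,v):
    K=d['camera_matrix'];x,y=(u-K[0,2])/K[0,0],(v-K[1,2])/K[1,1];r=np.hypot(x,y)
    q=np.stack([x/r*np.sin(r),y/r*np.sin(r),np.cos(r)],-1); return q
def watz(d,pose,u,v,z):
    R=Ro.from_euler('xyz',pose[1]).as_matrix();H=d['hand_eye'];q=R@H[:3,:3]@wray(d,u,v);o=R@H[:3,3]+pose[0]
    return o+q*(z-o[2])/q[2]
E
python3 - <<'E'
from h import *
d=load('wrist');P=(np.array([.5988,.0046,.1777]),np.array([-3.1412,-.0015,2.700]))
for n,u,v,z in(('knobtop',267,246,.08),('ringL',16,200,0),('ringR',81,198,0),('ringT',43,152,0),('ringB',57,245,0),('lidL',210,222,.048),('lidR',329,226,.048),('lidB',272,287,.048)): print(n,watz(d,P,u,v,z).round(4))
delta([.613,-.0215,.07])
E
```

```text
knobtop [ 0.6117 -0.0187  0.08  ]
ringL [ 0.4542 -0.311   0.    ]
ringR [ 0.503  -0.2061  0.    ]
ringT [ 0.4307 -0.2285  0.    ]
ringB [ 0.5335 -0.2801  0.    ]
lidL [ 0.583  -0.0609  0.048 ]
lidR [0.629  0.0284 0.048 ]
lidB [ 0.6611 -0.0407  0.048 ]
tcp [0.5989 0.0058 0.178 ] [ 3.1410e+00 -1.2000e-03  2.7015e+00] delta [-0.0245 -0.0187  0.108 ] rows 2.0 t 1.9
```

```bash
python3 -m crank '[[-0.024,-0.0178,0.02,0,0.085],[0,0,0.03,0,0.085],[0,0,0.03,0,0.085],[0,0,0.0275,0,0.085],[0,0,0,0,0.085]]' 20 && python3 -m crank '[[0,0,0,0,0.015],[0,0,0,0,0.015],[0,0,0,0,0.015],[0,0,0,0,0.015],[0,0,0,0,0.015]]' 25; python3 - <<'E'
from h import *
delta([.4785,-.2605,.07])
E
```

```text
time_s: 2.52
tcp_pos: [0.611, -0.0193, 0.0688]
ee_rot: [-3.141, -0.005, 2.704]
ft_force: [-0.9, 0.1, 0.5]
width: 0.0855
gripper_force: 0.0
time_s: 3.15
tcp_pos: [0.6144, -0.0218, 0.0719]
ee_rot: [3.14, 0.001, 2.7]
ft_force: [-0.4, 0.7, 4.8]
width: 0.0229
gripper_force: 27.5
tcp [ 0.6144 -0.0218  0.0719] [3.1402e+00 1.4000e-03 2.6999e+00] delta [ 0.0208 -0.2738  0.0015] rows 5.0 t 3.15
```

```bash
python3 -m crank '[[0.001,-0.014,0,0,0.015],[0.002,-0.026,0,0,0.015],[0.002,-0.026,0,0,0.015],[0.002,-0.026,0,0,0.015],[0.002,-0.026,0,0,0.015]]' && python3 -m crank '[[0.002,-0.026,0,0,0.015],[0.002,-0.026,0,0,0.015],[0.002,-0.026,0,0,0.015],[0.002,-0.026,0,0,0.015],[0.002,-0.026,0,0,0.015]]' && python3 -m crank '[[0.001,-0.016,0,0,0.015],[0.001,-0.010,0,0,0.015],[0,0,0,0,0.015],[0,0,0,0,0.015]]'; python3 - <<'E'
from h import *
delta([.4785,-.2605,.07])
d=grab('side');delta([.4785,-.2605,.07]); save('s1',d['img'][230:350,280:440],5)
E
```

```text
time_s: 3.78
tcp_pos: [0.5574, -0.1229, 0.072]
ee_rot: [3.137, 0.004, 2.702]
ft_force: [3.3, 5.1, 4.4]
width: 0.0228
gripper_force: 27.6
time_s: 4.4
tcp_pos: [0.4932, -0.2362, 0.072]
ee_rot: [3.137, 0.003, 2.702]
ft_force: [2.6, 5.2, 4.8]
width: 0.0231
gripper_force: 27.7
time_s: 4.9
tcp_pos: [0.4787, -0.2611, 0.0718]
ee_rot: [3.141, 0.003, 2.7]
ft_force: [2.1, 2.3, 5.1]
width: 0.0229
gripper_force: 27.7
tcp [ 0.4787 -0.2611  0.0718] [3.1407e+00 2.6000e-03 2.6999e+00] delta [0.0004 0.0004 0.0018] rows 1.0 t 4.9
tcp [ 0.4787 -0.2611  0.0719] [3.1407e+00 2.6000e-03 2.6999e+00] delta [0.0004 0.0004 0.0019] rows 1.0 t 4.95
```

View pics/s1.png

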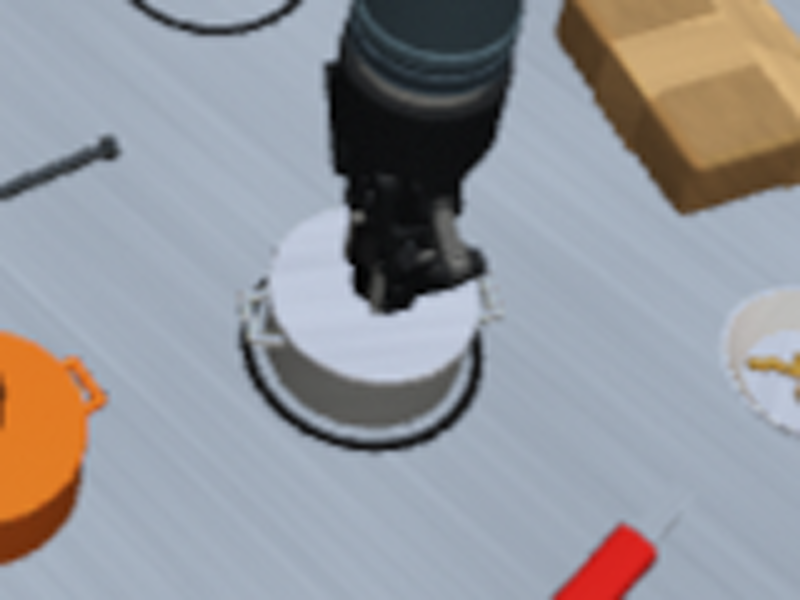

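The pot sits evenly inside the free ring. I'll let go, lift, and work out rough leaf and jamb positions.

```bash
python3 -m crank '[[0,0,0,0,0.06],[0,0,0,0,0.06],[0,0,0,0,0.06],[0,0,0,0,0.06],[0,0,-0.03,0,0.06]]' && python3 -m crank '[[0,0,-0.05,0,0.085],[0,0,-0.05,0,0.085],[-0.01,0.05,-0.03,0,0.085],[-0.015,0.05,0,0,0.085],[-0.015,0.05,0,0,0.085]]' && python3 -m crank '[[-0.015,0.05,0,0,0.085],[-0.015,0.05,0,0,0.085],[0,0,0,0,0.085],[0,0,0,0,0.085]]'; python3 - <<'E'
from h import *
t=load('top')
f=lambda x,y,o,z:atz(t,(x-o[2]+.5)/6-.5+o[0],(y+.5)/6-.5+o[1],z).round(4)
L=(153,198,0);J=(263,125,396)
for p in((112,155),(250,88),(287,170),(150,237)):print('leafplate',f(*p,L,.006))
for p in((138,80),(180,72)):print('knuck far',f(*p,L,.01))
for p in((498,22),(655,8)):print('jamb back',f(*p,J,.066))
for p in((513,172),(560,170),(622,163),(668,158)):print('jamb kn',f(*p,J,.068))
delta([.55,.0,.25]);d=grab('wrist');delta([.55,.0,.25]); save('w1',d['img'][150:410,150:500],2.2)
E
```

```text
time_s: 5.58
tcp_pos: [0.4749, -0.2597, 0.0987]
ee_rot: [-3.141, -0.006, 2.7]
ft_force: [0.0, 0.0, 0.2]
width: 0.06
gripper_force: 0.0
time_s: 6.2
tcp_pos: [0.5787, -0.1414, 0.2317]
ee_rot: [3.141, 0.002, 2.699]
ft_force: [-0.1, -0.5, 0.1]
width: 0.085
gripper_force: 0.0
time_s: 6.7
tcp_pos: [0.647, -0.0653, 0.2302]
ee_rot: [-3.14, -0.001, 2.7]
ft_force: [0.0, -0.8, -0.1]
width: 0.0847
gripper_force: 0.0
leafplate [0.4835 0.3405 0.006 ]
leafplate [0.5147 0.2748 0.006 ]
leafplate [0.475  0.2568 0.006 ]
leafplate [0.444  0.3219 0.006 ]
knuck far [0.5189 0.3276 0.01  ]
knuck far [0.5224 0.3076 0.01  ]
jamb back [0.7415 0.0257 0.066 ]
jamb back [ 0.7471 -0.0478  0.066 ]
jamb kn [0.6692 0.0198 0.068 ]
jamb kn [ 0.6698 -0.002   0.068 ]
jamb kn [ 0.6727 -0.0308  0.068 ]
jamb kn [ 0.6747 -0.0522  0.068 ]
tcp [ 0.647  -0.0653  0.2302] [-3.1400e+00 -8.0000e-04  2.7001e+00] delta [ 0.1156  0.0176 -0.0197] rows 2.0 t 6.7
tcp [ 0.6465 -0.0667  0.2304] [-3.1398e+00 -6.0000e-04  2.6978e+00] delta [ 0.1158  0.0187 -0.0195] rows 2.0 t 6.75
```

View pics/w1.png

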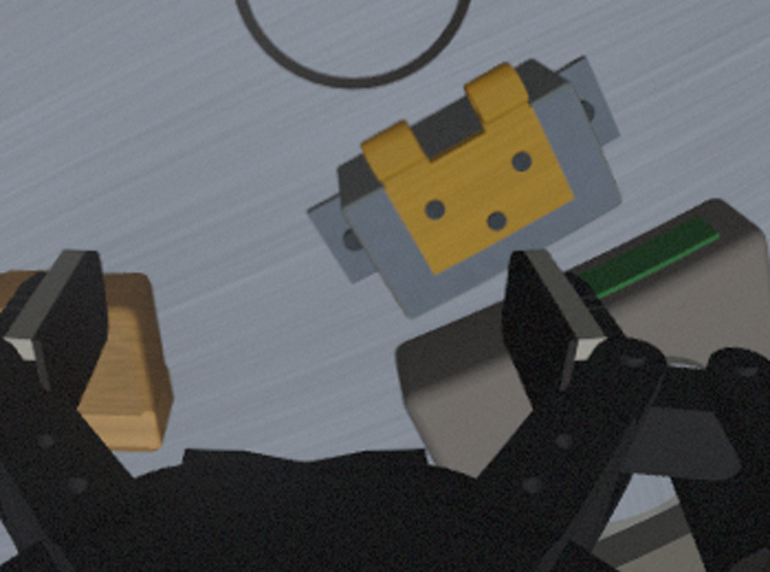

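The wrist crop shows the plate's back corners at (436,274) and (573,199), the block's top corners at (414,318) and (622,203), and the notch corners at (430,160) and (485,132). I'll fit the jamb pose to these.

```bash
cat > fit.py <<'E'
from h import *
from scipy.optimize import least_squares
def wproj(d,pose,P):
    R=Ro.from_euler('xyz',pose[1]).as_matrix();H=d['hand_eye'];K=d['camera_matrix']
    c=((np.array(P)-pose[0])@R-H[:3,3])@H[:3,:3]
    h=np.hypot(c[:,0],c[:,1]);r=np.arctan2(h,c[:,2])
    return np.c_[K[0,0]*r*c[:,0]/h+K[0,2],K[1,1]*r*c[:,1]/h+K[1,2]]
def pproj(d,P):
    T,K=d['cam_to_world'],d['camera_matrix'];c=(np.array(P)-T[:3,3])@T[:3,:3];return (c/c[:,2:])[:,:2]@K[:2,:2].T+K[:2,2]
def place(q,M): return np.array(M)/1e3@Ro.from_euler('z',q[2]).as_matrix().T+np.r_[q[:2],0 if len(q)<4 else q[3]]
def fit(terms,q0):
    fn=lambda q:np.concatenate([(pr(place(q,M))-np.array(uv)).ravel() for pr,M,uv in terms])
    r=least_squares(fn,q0,loss='soft_l1',x_scale=[.01]*len(q0));print('pose',r.x.round(4));
    for pr,M,uv in terms: print((pr(place(r.x,M))-np.array(uv)).round(1).tolist())
    return r.x
E
python3 - <<'E'
from fit import *
w,t=load('wrist'),load('top');pose=(np.array([.6467,-.066,.2303]),np.array([-3.14,-.0007,2.699]))
back=lambda L,s,o,off=0:[((x-off+.5)/s-.5+o[0],(y+.5)/s-.5+o[1]) for x,y in L]
M=[(58,-37,66),(58,37,66),(86,-60,60),(86,60,60)]
W=back([(436,274),(573,199),(414,318),(622,203)],2.2,(150,150))
T=back([(655,8),(498,22)],6,(263,125),396)
wp=lambda P:wproj(w,pose,P); tp=lambda P:pproj(t,P)
print('w');fit([(wp,M,W)],[.684,-.015,.08]); print('t');fit([(tp,M[:2],T)],[.684,-.015,.08])
q=fit([(wp,M,W),(tp,M[:2],T)],[.684,-.015,.08])
# overlay prediction of knuckle silhouettes in wrist crop
for p in [(-10,-36,70),(-10,-14,70),(-10,14,70),(-10,36,70),(0,-36,80),(0,-14,80),(0,14,80),(0,36,80)]:
    a=(wp(place(q,[p]))[0]-150)*2.2; b=(tp(place(q,[p]))[0]-[263,125])*6+[396,0];print(p,a.round(),b.round())
E
```

```text
w
pose [ 0.6832 -0.0164  0.1069]
[[-1.5, -1.1], [-0.5, -3.2], [0.6, 5.6], [3.0, 2.6]]
t
pose [ 0.6864 -0.0155  0.0758]
[[0.0, -0.0], [-0.0, 0.0]]
pose [ 0.6843 -0.0161  0.0976]
[[-1.4, -0.4], [-0.2, -1.9], [0.3, 6.2], [3.1, 4.1]]
[[-0.2, 0.5], [-0.2, 1.1]]
(-10, -36, 70) [363. 155.] [667. 148.]
(-10, -14, 70) [409. 129.] [620. 153.]
(-10, 14, 70) [466.  96.] [560. 160.]
(-10, 36, 70) [511.  71.] [513. 165.]
(0, -36, 80) [377. 182.] [666. 121.]
(0, -14, 80) [423. 156.] [618. 127.]
(0, 14, 80) [482. 123.] [558. 133.]
(0, 36, 80) [528.  96.] [510. 139.]
```

```bash
python3 - <<'E'
from fit import *
w,t=load('wrist'),load('top');pose=(np.array([.6467,-.066,.2303]),np.array([-3.14,-.0007,2.699]))
back=lambda L,s,o,off=0:[((x-off+.5)/s-.5+o[0],(y+.5)/s-.5+o[1]) for x,y in L]
ys=(-36,-14,14,36)
Mw=[(-9.4,y,66.7) for y in ys];Mt=[(-9.7,y,67.5) for y in ys]
W=back([(362,147),(405,122),(466,88),(511,64)],2.2,(150,150))
T=back([(668,158),(622,163),(560,170),(513,172)],6,(263,125),396)
wp=lambda P:wproj(w,pose,P); tp=lambda P:pproj(t,P)
fit([(wp,Mw,W)],[.684,-.015,.08]);fit([(tp,Mt,T)],[.684,-.015,.08])
q=fit([(wp,Mw,W),(tp,Mt,T)],[.684,-.015,.08])
# leaf
back2=lambda L:back(L,6,(153,198))
fit([(tp,[(38,37,6),(38,-37,6),(-8,-37,6),(-8,37,6)],back2([(112,155),(250,88),(287,170),(150,237)]))],[.47,.3,.4])
C=cloud(t);
E
```

```text
pose [ 0.6811 -0.0154  0.0874]
[[0.2, -0.3], [1.2, -0.3], [-0.4, 0.5], [-0.6, 0.1]]
pose [ 0.6814 -0.0156  0.0795]
[[-0.0, 0.1], [-0.2, -0.0], [0.1, -0.2], [0.1, 0.2]]
pose [ 0.6812 -0.0154  0.0866]
[[0.2, -0.3], [1.2, -0.3], [-0.4, 0.6], [-0.6, 0.1]]
[[-0.0, 0.1], [-0.2, 0.0], [0.1, -0.1], [0.1, 0.3]]
pose [0.4657 0.292  0.4418]
[[-0.4, -0.3], [-0.0, -0.4], [0.6, 0.2], [-0.1, 0.5]]
```

```bash
python3 -m crank '[[0.045,0.035,0,0,0.085],[0.045,0.035,0,0,0.085],[0.045,0.035,0,0,0.085],[0.045,0.035,0,0,0.085],[0.045,0.035,0,0,0.085]]' && python3 -m crank '[[0.045,0.035,0,0,0.085],[0.046,0.036,0.01,0,0.085],[0,0,0.02,0.18,0.085],[0,0,0.02,0.18,0.085],[0,0,0,0.18,0.085]]' && python3 -m crank '[[0,0,0,0.147,0.085],[0,0,0,0,0.085],[0,0,0,0,0.085]]'; python3 - <<'E'
from h import *
delta([.4657,.292,.07])
d=grab('wrist');delta([.4657,.292,.07]); save('w2',d['img'][120:380,150:500],2.2)
E
```

```text
time_s: 7.38
tcp_pos: [0.518, 0.1884, 0.2311]
ee_rot: [3.142, 0.001, 2.696]
ft_force: [1.5, 1.3, 0.0]
width: 0.0854
gripper_force: 0.0
time_s: 8.0
tcp_pos: [0.4661, 0.2892, 0.1789]
ee_rot: [-3.137, 0.001, 2.15]
ft_force: [0.5, 0.8, -0.3]
width: 0.0849
gripper_force: 0.0
time_s: 8.38
tcp_pos: [0.4673, 0.2914, 0.181]
ee_rot: [3.141, 0.0, 2.013]
ft_force: [0.9, -0.5, 0.1]
width: 0.085
gripper_force: 0.0
tcp [0.4673 0.2914 0.181 ] [3.1414e+00 1.0000e-04 2.0128e+00] delta [ 0.0012 -0.0012  0.111 ] rows 2.0 t 8.375
tcp [0.4673 0.2918 0.181 ] [3.1413 0.     2.013 ] delta [ 0.0009 -0.0013  0.111 ] rows 2.0 t 8.425
```

View pics/w2.png

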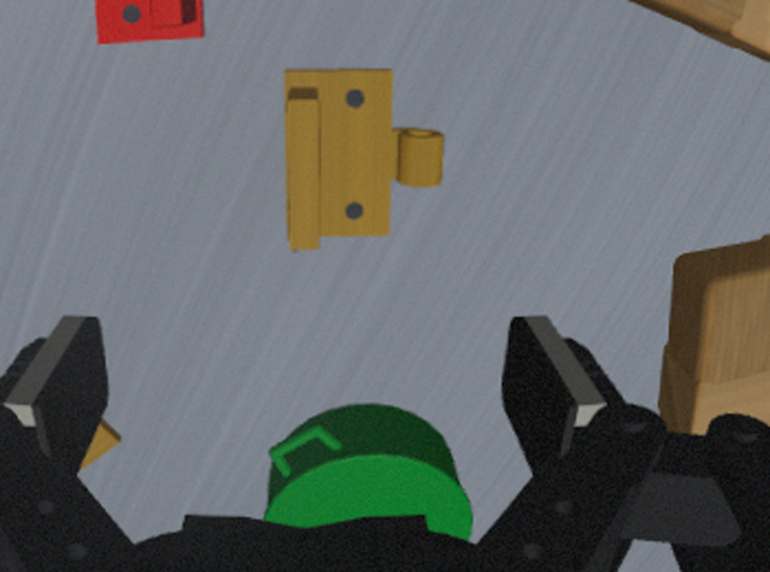

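The ribbed leaf is aligned with the tool: plate corners at (285,69), (391,69) and (389,237), rib top between (288,98) and (320,249).

```bash
python3 - <<'E'
from fit import *
w=load('wrist');pose=(np.array([.4673,.2916,.181]),np.array([3.1414,0,2.013]))
M=[(-8,37,6),(38,37,6),(38,-37,6),(-6,30,42),(6,30,42),(6,-30,42),(-6,-30,42)]
W=[((x+.5)/2.2-.5+150,(y+.5)/2.2-.5+120) for x,y in((285,69),(391,69),(389,237),(288,98),(320,98),(320,249),(291,249))]
q=fit([(lambda P:wproj(w,pose,P),M,W)],[.466,.292,.44])
d=delta([q[0],q[1],.028]);print('yaw err',q[2]+np.pi/2-2.013)
E
```

```text
pose [0.466  0.2944 0.4483]
[[-0.1, 0.1], [1.2, 0.1], [0.3, -1.1], [-0.1, 0.2], [-0.1, 0.1], [-0.0, 0.1], [-0.6, 0.1]]
tcp [0.4673 0.2918 0.181 ] [3.1413 0.     2.013 ] delta [ 0.003 -0.     0.153] rows 3.0 t 8.425
yaw err 0.006107968001105135
```

```bash
python3 -m crank '[[0.003,0,0.04,-0.006,0.085],[0,0,0.045,0,0.085],[0,0,0.04,0,0.085],[0,0,0.026,0,0.085],[0,0,0,0,0.085]]' && python3 -m crank '[[0,0,0,0,0.004],[0,0,0,0,0.004],[0,0,0,0,0.004],[0,0,0,0,0.004],[0,0,0,0,0.004]]' 60 && python3 -m crank '[[0,0,0,0,0.004],[0,0,-0.03,0,0.004],[0,0,-0.04,0,0.004],[0,0,-0.04,0,0.004],[0,0,0,0,0.004]]'; python3 - <<'E'
from h import *
s=ctrl.state();psi=s['ee_rot'][2]
print(s['tcp_pos'],s['ee_rot'],s['width'],s['time_s'])
E
```

```text
time_s: 9.05
tcp_pos: [0.4639, 0.2939, 0.0277]
ee_rot: [-3.136, 0.001, 2.019]
ft_force: [0.0, 0.5, 0.5]
width: 0.0851
gripper_force: 0.0
time_s: 9.68
tcp_pos: [0.4662, 0.2959, 0.0306]
ee_rot: [3.14, -0.0, 2.019]
ft_force: [-0.5, -1.2, 4.3]
width: 0.011
gripper_force: 59.7
time_s: 10.3
tcp_pos: [0.4677, 0.2967, 0.1426]
ee_rot: [3.135, -0.002, 2.019]
ft_force: [0.3, -0.0, -1.4]
width: 0.011
gripper_force: 59.1
[0.4677076  0.29665212 0.14258958] [ 3.13512881e+00 -1.58216268e-03  2.01864202e+00] 0.010970336086103134 10.3
```

```bash
python3 -m crank '[[0,0,-0.03,0.12,0.004],[0,0,0,0.12,0.004],[0,0,0,0.122,0.004],[0,0,0,0,0.004]]'; python3 - <<'E'
from h import *
delta([.5815,-.0227,.12])
E
```

```text
time_s: 10.8
tcp_pos: [0.4642, 0.2944, 0.1676]
ee_rot: [-3.138, 0.003, 1.658]
ft_force: [0.8, 0.2, -2.9]
width: 0.0107
gripper_force: 59.0
tcp [0.4642 0.2944 0.1676] [-3.1382e+00  2.6000e-03  1.6585e+00] delta [-0.3261  0.0893  0.0481] rows 6.0 t 10.8
```

```bash
python3 -m crank '[[-0.035,0.01,0,0,0.004],[-0.045,0.012,0,0,0.004],[-0.045,0.012,0,0,0.004],[-0.045,0.012,0,0,0.004],[-0.045,0.012,0,0,0.004]]' && python3 -m crank '[[-0.045,0.012,0,0,0.004],[-0.040,0.012,0.01,0,0.004],[-0.026,0.007,0.02,0,0.004],[0,0,0.02,0,0.004],[0,0,0,0,0.004]]' && python3 -m crank '[[0,0,0,0,0.004],[0,0,0,0,0.004]]'; python3 - <<'E'
from h import *
delta([.5815,-.0227,.12])
d=grab('wrist');delta([.5815,-.0227,.12]); save('w3',d['img'][120:380,150:500],2.2)
t=grab('top');s=grab('side')
E
```

```text
time_s: 11.42
tcp_pos: [0.5413, 0.0846, 0.1684]
ee_rot: [-3.139, 0.0, 1.659]
ft_force: [0.5, 0.3, -2.5]
width: 0.0113
gripper_force: 58.9
time_s: 12.05
tcp_pos: [0.5793, -0.0205, 0.1165]
ee_rot: [-3.134, -0.001, 1.659]
ft_force: [0.0, 0.7, -1.9]
width: 0.0112
gripper_force: 58.8
time_s: 12.3
tcp_pos: [0.583, -0.0203, 0.1206]
ee_rot: [3.14, -0.001, 1.659]
ft_force: [0.2, -0.1, -1.9]
width: 0.0107
gripper_force: 58.8
tcp [ 0.583  -0.0203  0.1206] [ 3.1400e+00 -7.0000e-04  1.6594e+00] delta [-0.0023 -0.0017  0.0006] rows 1.0 t 12.3
tcp [ 0.583  -0.0205  0.1207] [ 3.1399e+00 -5.0000e-04  1.6589e+00] delta [-0.002  -0.0017  0.0007] rows 1.0 t 12.35
```

View pics/w3.png

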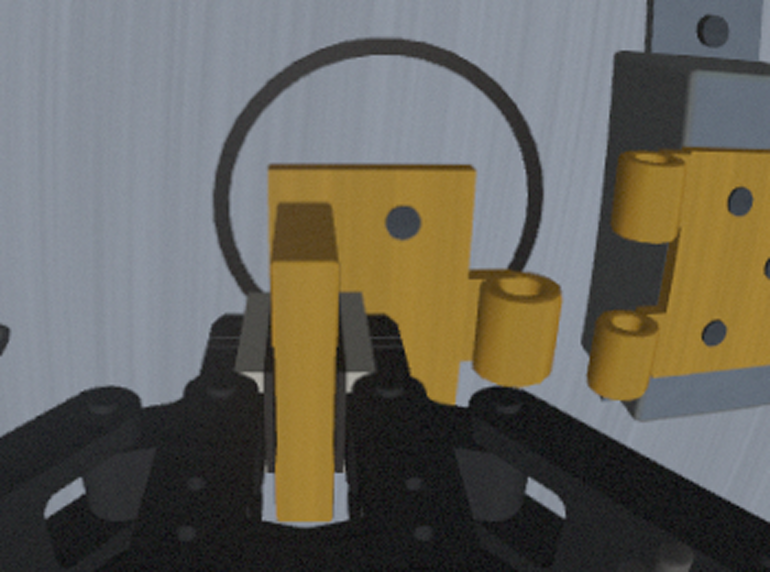

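The held leaf's bore face is at (521,287), and the fixed bores' +y faces are at (656,159) and (628,323). I'll fit both in this same camera to get the relative offset.

```bash
cat > rel.py <<'E'
from fit import *
def rel(w,pose,leafuv,jambuv,sc=2.2,o=(150,120),Mj=[(0,36,70),(0,-14,70)],
  Ml=[(-8,37,6),(38,37,6),(50,11,10),(-6,30,42),(6,30,42),(-6,30,6),(6,30,6)]):
    b=lambda L:[((x+.5)/sc-.5+o[0],(y+.5)/sc-.5+o[1]) for x,y in L]
    wp=lambda P:wproj(w,pose,P)
    print('leaf');l=fit([(wp,Ml,b(leafuv))],[pose[0][0],pose[0][1],pose[1][2]-np.pi/2,pose[0][2]-.0306])
    print('jamb');j=fit([(wp,Mj,b(jambuv))],[.6812,-.0154,.086])
    lb=place(l,[(50,0,10)])[0];jb=place(j,[(0,0,70)])[0]
    print('bores',lb.round(4),jb.round(4),'bore rel in jamb axes',(Ro.from_euler('z',-j[2]).as_matrix()@(lb-jb)).round(4),'dyaw',l[2]-j[2])
E
python3 - <<'E'
from rel import *
rel(load('wrist'),(np.array([.583,-.0204,.1206]),np.array([3.14,-.0005,1.659])),
 [(269,166),(475,167),(521,287),(272,262),(339,262),(277,204),(331,204)],[(656,159),(628,323)])
rel(load('wrist'),(np.array([.583,-.0204,.1206]),np.array([3.14,-.0005,1.659])),
 [(269,166),(475,167),(521,287),(272,262),(339,262),(277,204),(331,204)],[(656,159),(628,323),(613,230),(589,385)],Mj=[(0,36,70),(0,-14,70),(-9.4,14,66.7),(-9.4,-36,66.7)])
E
```

```text
leaf
pose [ 0.5832 -0.0227  0.0862  0.0894]
[[-0.4, 2.2], [0.3, 2.1], [-0.1, -0.8], [-0.8, 0.1], [0.3, 0.1], [0.2, -1.2], [0.4, -1.1]]
jamb
pose [ 0.6793 -0.0158  0.0685]
[[0.0, -0.0], [0.0, 0.0]]
bores [ 0.633  -0.0183  0.0994] [ 0.6793 -0.0158  0.07  ] bore rel in jamb axes [-0.0464  0.0006  0.0294] dyaw 0.01774814198539164
leaf
pose [ 0.5832 -0.0227  0.0862  0.0894]
[[-0.4, 2.2], [0.3, 2.1], [-0.1, -0.8], [-0.8, 0.1], [0.3, 0.1], [0.2, -1.2], [0.4, -1.1]]
jamb
pose [ 0.6801 -0.0158  0.0905]
[[-0.1, 0.1], [1.4, 0.0], [-0.2, 0.5], [-0.7, -0.9]]
bores [ 0.633  -0.0183  0.0994] [ 0.6801 -0.0158  0.07  ] bore rel in jamb axes [-0.0471  0.0017  0.0294] dyaw -0.004257452389429636
```

```bash
python3 -m crank '[[0,0,0.015,0,0.004],[-0.001,0,0.0145,0,0.004],[0,0.01,0,0,0.004],[0,0.015,0,0,0.004],[0,0.005,0,0,0.004]]' && python3 -m crank '[[0,0,0,0,0.004],[0,0,0,0,0.004],[0,0,0,0,0.004]]'; python3 - <<'E'
from h import *
delta([.6313,-.0184,.0906])
d=grab('wrist');delta([.6313,-.0184,.0906]); save('w4',d['img'][150:350,240:500],3)
s=grab('side')
E
```

```text
time_s: 13.08
tcp_pos: [0.615, -0.0199, 0.091]
ee_rot: [3.139, 0.0, 1.658]
ft_force: [0.1, -0.7, -3.3]
width: 0.011
gripper_force: 58.8
time_s: 13.45
tcp_pos: [0.6119, -0.0203, 0.0903]
ee_rot: [-3.141, -0.0, 1.657]
ft_force: [0.4, -0.2, -2.4]
width: 0.0112
gripper_force: 58.8
tcp [ 0.6119 -0.0203  0.0903] [-3.1412e+00 -2.0000e-04  1.6566e+00] delta [ 0.0002  0.0195 -0.0003] rows 1.0 t 13.45
tcp [ 0.6119 -0.0202  0.0903] [-3.1413e+00 -2.0000e-04  1.6567e+00] delta [ 0.0002  0.0194 -0.0003] rows 1.0 t 13.5
```

View pics/w4.png

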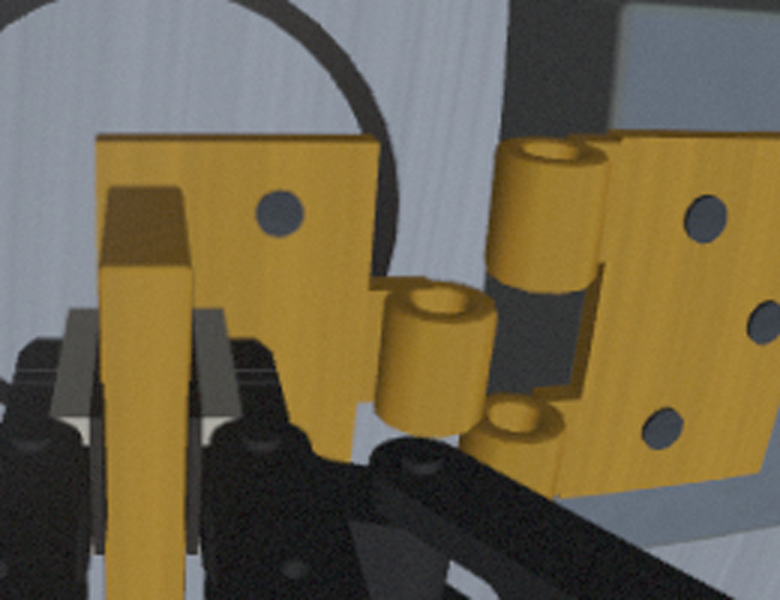

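The leaf bore face is at (439,300), the fixed bore faces at (551,150) and (516,414), and the leaf's plate corners at (97,136) and (380,138). I'll refit at this matched height, also allowing for tilt.

```bash
python3 - <<'E'
from rel import *
w=load('wrist');pose=(np.array([.6119,-.0202,.0903]),np.array([-3.1412,-.0002,1.6567]))
L=[(97,136),(380,138),(439,300),(101,266),(192,266),(108,187),(180,187)]
rel(w,pose,L,[(551,150),(516,414)],3,(240,150))
# 6-dof leaf
b=np.array([((x+.5)/3-.5+240,(y+.5)/3-.5+150) for x,y in L])
Ml=np.array([(-8,37,6),(38,37,6),(50,11,10),(-6,30,42),(6,30,42),(-6,30,6),(6,30,6)])/1e3
pl=lambda q,M:np.array(M)@Ro.from_euler('xyz',[q[4],q[5],q[2]]).as_matrix().T+np.r_[q[:2],q[3]]
r=least_squares(lambda q:(wproj(w,pose,pl(q,Ml))-b).ravel(),[.612,-.02,.086,.06,0,0],x_scale=.01)
print(r.x.round(4),r.fun.round(1),pl(r.x,[[.05,0,.01]]).round(4))
# with jamb z free too, pixel-space compare using same-depth
d=w['depth']
for n,(x,y) in dict(leafkn=(436,370),jkn=(545,225),lplate=(330,200),jplate=(650,300)).items():
    u,v=int(x/3+240),int(y/3+150); z=np.median(d[v-2:v+3,u-2:u+3])
    q=wray(w,u,v);H=w['hand_eye'];R=Ro.from_euler('xyz',pose[1]).as_matrix()
    print(n,z,(R@(H[:3,:3]@(q/q[2]*z)+H[:3,3])+pose[0]).round(4))
E
```

```text
leaf
pose [ 0.6119 -0.0223  0.0812  0.059 ]
[[-0.4, 1.8], [-0.3, 1.8], [0.3, -0.4], [-0.9, -0.0], [0.3, 0.1], [0.2, -1.2], [0.9, -1.1]]
jamb
pose [ 0.6789 -0.0151  0.1012]
[[-0.0, -0.3], [0.0, 0.4]]
bores [ 0.6618 -0.0182  0.069 ] [ 0.6789 -0.0151  0.07  ] bore rel in jamb axes [-0.0173 -0.0014 -0.001 ] dyaw -0.019996091333757918
[ 0.6118 -0.022   0.0814  0.0598 -0.0015  0.0069] [-0.7  1.7 -0.3  1.5  0.5 -0.6 -0.7 -0.1  0.7 -0.  -0.1 -1.3  0.7 -1.2] [[ 0.6617 -0.0179  0.0695]]
leafkn 0.15240018 [ 0.6591 -0.0158  0.079 ]
jkn 0.14514782 [0.6724 0.0103 0.0791]
lplate 0.15803955 [0.64   0.0078 0.0656]
jplate 0.1634762 [ 0.7044 -0.0068  0.0659]
```

```bash
python3 - <<'E'
from rel import *
w=load('wrist');pose=(np.array([.6119,-.0202,.0903]),np.array([-3.1412,-.0002,1.6567]))
f=lambda x,y,z:watz(w,pose,(x+.5)/3-.5+240,(y+.5)/3-.5+150,z)
l=f(439,300,.0697);a=f(551,150,.07);b=f(516,414,.07);m=(a+b)/2
print(np.linalg.norm(a-b));R=Ro.from_euler('z',-.088).as_matrix();print('rel',R@(l-m),'yaw',np.arctan2(-(a-b)[0],(a-b)[1]))
s=load('side');save('s4',s['img'][160:235,310:410],8)
E
```

```text
0.0495663329912195
rel [-0.01745573 -0.0015811  -0.0003    ] yaw 0.09957233772026942
```

```bash
python3 -m crank '[[0.0009,0,-0.0003,-0.01,0.004],[0,0.006,0,0,0.004],[0,0.006,0,0,0.004],[0,0.0053,0,0,0.004],[0,0,0,0,0.004]]' && python3 -m crank '[[0,0,0,0,0.004],[0,0,0,0,0.004],[0,0,0,0,0.004]]'; python3 - <<'E'
from h import *
delta([.6313,-.0184,.0906])
d=grab('wrist');s=grab('side');delta([.6313,-.0184,.0906]); save('w5',d['img'][170:340,250:480],3.4)
E
```

```text
time_s: 14.18
tcp_pos: [0.6302, -0.0175, 0.0906]
ee_rot: [3.141, 0.0, 1.667]
ft_force: [-0.3, 0.6, -2.2]
width: 0.0112
gripper_force: 58.8
time_s: 14.55
tcp_pos: [0.6293, -0.0177, 0.0905]
ee_rot: [-3.141, -0.0, 1.667]
ft_force: [0.9, 0.1, -2.0]
width: 0.0109
gripper_force: 58.8
tcp [ 0.6293 -0.0177  0.0905] [-3.1414 -0.      1.6667] delta [-0.0009  0.002  -0.0001] rows 1.0 t 14.55
tcp [ 0.6294 -0.0176  0.0906] [-3.1415e+00 -1.0000e-04  1.6668e+00] delta [-0.001   0.0018 -0.    ] rows 1.0 t 14.65
```

View pics/w5.png

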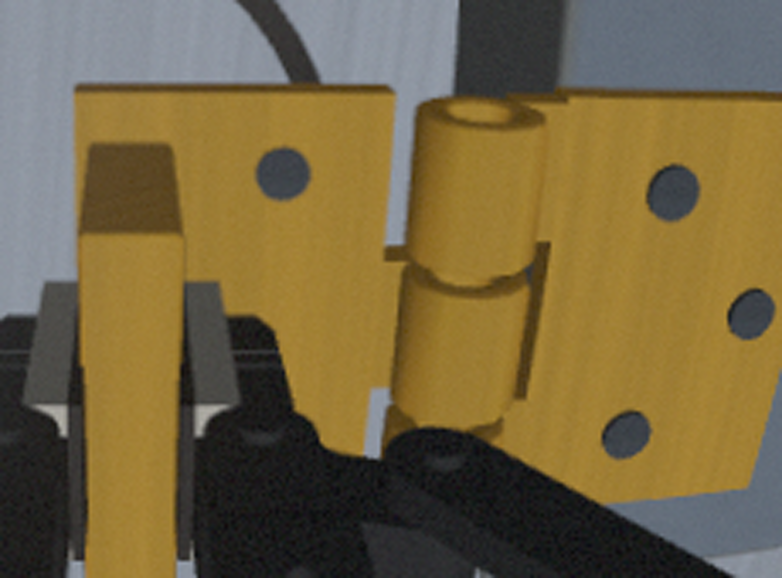

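The knuckles mesh: the leaf knuckle's edges (400→391 left, 529 right) carry on the fixed knuckle's line, with about 3 mm of gap at the +y face. One last numeric check of height and pot before handing in.

```bash
python3 - <<'E'
from rel import *
w=load('wrist');s=ctrl.state();pose=(s['tcp_pos'],s['ee_rot'])
d=w['depth'];R=Ro.from_euler('xyz',pose[1]).as_matrix();H=w['hand_eye']
for n,(x,y) in dict(lkn=(462,340),jkn=(475,190),lplate=(320,240),jplate=(600,300)).items():
    u,v=int(x/3.4+250),int(y/3.4+170);z=np.median(d[v-2:v+3,u-2:u+3]);q=wray(w,u,v)
    print(n,(R@(H[:3,:3]@(q/q[2]*z)+H[:3,3])+pose[0]).round(4))
t=grab('top');C=cloud(t);m=(C[...,2]>.04)&(C[...,2]<.053)&(np.hypot(C[...,0]-.4785,C[...,1]+.26)<.09)
P=C[m][:,:2];print('lid',cv2.minEnclosingCircle(P.astype(np.float32)),len(P),s['ft_force'])
E
```

```text
lkn [ 0.6762 -0.0111  0.0792]
jkn [0.6734 0.012  0.0791]
lplate [ 0.6561 -0.0021  0.0662]
jplate [ 0.7038 -0.0091  0.0661]
lid ((0.47701841592788696, -0.26317912340164185), 0.06293896585702896) 945 [-0.14073689  0.67400199 -2.44173019]
```

Leaf and fixed knuckle heights agree to about 0.1 mm, the pot is about 3 mm from the mark's centre, and the force reading is just the leaf's weight.

```bash
python3 -c "
from bench import ctrl
print(ctrl.finish_job())"
```

```text
the job is handed in; nothing more can be done
None
```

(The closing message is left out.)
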